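Sweep garlic cloves off the board into the paella pan

ROBOT

A 6-joint arm with a two-finger parallel gripper is mounted at the origin on the work surface. World frame = base frame: x ahead of the robot, y to its left, z up, the work surface at z = 0. Lengths are in m, angles in rad, forces in N, time in s.
With the tool pointing down it reaches from about 0.25 to 0.775 m from the base axis. Payload 4 kg.
Tool frame: the origin (TCP) lies at the very end of the fingers, on their centre line; the grasp point (between the pads) lies 19 mm behind it (robot.pinch_z is the distance from the TCP to the grasp point, in m); z points along the fingers, y is the line along which they close (so a half turn about z gives the same grasp; the last joint's range is limited). The gripper opens to 94 mm and grips with 3 to 60 N. Pads are 16 mm wide; open, the fingers measure 119 mm over their backs; the gripper's body (75 mm by 177 mm) begins 78 mm behind the grasp point.
Start: joints at [-1.361, 0.087, 1.371, -0, 1.684, -0.103], TCP at [0.169, -0.523, 0.206] pointing down, gripper open.
Joint ranges: [-3.1, 3.1], [-0.76, 2.03], [0.27, 2.55], [-1.08, 4.22], [0.17, 2.65], [-2.57, 2.57]. Speed limits (rad/s): [2.79, 2.79, 3.14, 3.14, 3.14, 3.14].

INTERFACE

Orientations are given as [roll, pitch, yaw] about the fixed x, y, z axes, in that order (R = Rz(yaw) Ry(pitch) Rx(roll)).
In Python, from bench import robot gives the robot as it stands.
- The arm moves only by the tool arm_command, never from a script. Its argument "targets" is one flat list of numbers, 7 for each row, row after row: the turn, a rotation vector about the tool's x, y, z in degrees, then the shift along the tool's x, y, z in mm, then the closure, from -1 (fully open) to 1 (shut). In form: [ax, ay, az, x, y, z, hand, ax, ay, az, x, y, z, hand, ...]. A call has 1 to 20 rows; each row is the pose to reach, as a shift and turn from the pose commanded when the call began, along the tool's axes at that moment; what a row does not reach only later rows make up. A row lasts 1/10 s, in which the tool goes at most 50 mm and 8.59 degrees, less where a joint would pass 70% of its speed; a pose out of reach is approached as far as the arm can. A call with a gripper value outside its range is refused whole. The fingers move at their own pace and stop on an object; the grip force is fixed at half the most. Time passes only in rows, so rows that repeat a pose let the fingers close. It gives the time, the measured TCP pose, the force, the opening and the grip force at its end, in the units of the state.
- robot.get_obs(): the state, without advancing time (a new reading comes with each control period).
- robot.snapshot(name): name is "scene" or "top" or "wrist"; returns a dict with "color" (400x640x3 uint8, red, green, blue), "range_z" (400x640 float32, m along the optical axis (not along the pixel's ray), 0 where there is no reading), "fx", "fy", "cx", "cy" (pixels), "T" (4x4, takes a point from camera to world coordinates); the wrist camera has in their place "T_tool_cam" (4x4, takes a point from camera to tool coordinates, whose origin is the TCP and whose axes are the flange's). Camera axes: x right, y down, z forward; pixel columns grow to the right and rows downward; lengths in m; the calibration is good to about 2 mm. A picture is of the moment at which its call begins: read the wrist's pose just before it.
- robot.close_job(): hands the job in; it is judged then, once.
The state is a dict: "time": time; "joint_positions": joint angles; "qvel": joint speeds; "joint_torque": joint torques, N m; "tool_pos": TCP position; "ee_rot": TCP orientation; "wrist_force": force on the tool from outside, world axes, zero at the start; "wrist_torque": the same for the moment, N m; "width": finger opening in m; "finger_force": force on a finger pad.
Only numpy, scipy, OpenCV 4.12 (cv2) and the standard library are available. Lean on these libraries where they do the work, as an engineer would, in place of code of your own. Each camera call takes 0.05 s, during which the arm holds its last target. There are 200 camera calls.

TASK

Sweep the three loose garlic cloves along the raised chopping board with your fingertips and off its end into the paella pan that is tucked under that end; push them only, never pick them up or carry them. Leave the whole garlic bulb standing where it is on the board, and do not shift the pan or the other things on the counter.

Things in the scene. Friction and masses are not known exactly. Their poses are not given: they have to be found in the camera images.
- board: wooden chopping board on a sled base, fixed: 300 mm long (its y axis) x 224 mm wide (its x axis), top surface 66 mm above the counter; along both long sides runs a low rail (inner faces 100 mm either side of the middle, 12 mm wide, 8 mm high); both short ends (150 mm from the middle along +y and -y) are open. The plank is 18 mm thick and overhangs its two runners by 65 mm at each end. Origin on the counter under the board's centre.
- pan: small stainless paella pan, 0.9 kg, loose on the counter at one short end of the board (either end): round, 260 mm across the rim, rim 42 mm high, flat floor 216 mm across and 4 mm above the counter; its rim reaches about 50 mm under the board's end. Two loop handles on its x axis reach 167 mm from its centre, 48 mm high. Origin at the centre of its underside.
- clove1: a loose unpeeled garlic clove, off-white, 38 mm long x 24 mm wide x 21 mm high, 12 g, lying flat side down on the chopping board; origin at its middle, about 10.5 mm above the board; x points to its pointed tip. It slides when pushed and may turn a little.
- clove2: a loose unpeeled garlic clove, off-white, 38 mm long x 24 mm wide x 21 mm high, 12 g, lying flat side down on the chopping board; origin at its middle, about 10.5 mm above the board; x points to its pointed tip. It slides when pushed and may turn a little.
- clove3: a loose unpeeled garlic clove, off-white, 38 mm long x 24 mm wide x 21 mm high, 12 g, lying flat side down on the chopping board; origin at its middle, about 10.5 mm above the board; x points to its pointed tip. It slides when pushed and may turn a little.
- bulb: whole garlic bulb standing on the board, off-white, 50 mm across, 46 mm high with its short neck, 60 g; to be left alone. Origin at the centre of its underside, z up.
- trivet: round orange silicone trivet, 170 mm across, 8 mm thick, fixed on the counter at the board's end opposite the pan. Origin at the centre of its underside.
- garlic_pot: lidded white ceramic garlic pot standing on the trivet, 100 mm across, 95 mm high; to be left alone. Origin at the centre of its underside.
- pepper_mill: chrome pepper mill, 54 mm across, 161 mm high; to be left alone. Origin at the centre of its underside.
- sieve: stainless sieve lying mouth down, dome 160 mm across and 70 mm high, flat handle along its -x axis reaching 225 mm from the centre; to be left alone. Origin at the centre of its underside.
- oil_bottle: green glass oil bottle, 62 mm across, 210 mm high; to be left alone. Origin at the centre of its underside.
- paprika: small steel spice tin, 60 mm across, 85 mm high; to be left alone. Origin at the centre of its underside.
- spoon: wooden spoon, about 245 mm long along its x axis (handle towards -x), lying on the counter; to be left alone. Origin near its middle, on its underside.

How it is judged:
By the outcome, as a careful person would: the job done as asked, in the order asked, and still so for the second after the job is handed in, with the robot touching nothing.
It also fails if it takes over 72 s, if anything falls off the work surface, if the arm or the gripper's body presses on something with over 40 N, if the wrist force passes 120 N, or if a joint passes its speed limit or range.

## Working session

There is one attempt and no reset: what is moved stays moved. The work goes in short steps, Python scripts to look and compute and a tool call to move; the robot and the scene stay as the last step left them, time stands still between calls to the robot, and variables do not carry over. Pictures are saved under pics/ and viewed, at most 10 in all, crops included, and the job is handed in when it is done.

Besides the shell and the picture viewer there is one more tool, called after "Emit:" by a JSON object that holds its "fn" and its "kwargs". arm_command: Moves the arm, as the interface text tells. Its arguments: {"type":"object","properties":{"targets":{"type":"array"}},"required":["targets"]}

```bash
mkdir -p pics; ls; python3 - <<'E'
from bench import robot
import cv2,numpy as np
for n in("top","scene"):
    s=robot.snapshot(n); cv2.imwrite(f"pics/{n}1.png",s["color"][:,:,::-1]); np.savez(f"{n}1.npz",**s)
    print(n,s["fx"],s["cx"],s["cy"],np.round(s["T"],3).tolist())
o=robot.get_obs(); print(o["tool_pos"],o["ee_rot"],o["width"],o["time"])
E
```

```text
pics
top 512.4406945688538 322.8018018851772 193.22393763357363 [[-0.012, -0.994, 0.108, 0.339], [-1.0, 0.014, 0.017, 0.068], [-0.019, -0.108, -0.994, 1.986], [0.0, 0.0, 0.0, 1.0]]
scene 379.3323281414864 318.6843708614553 197.73553457024474 [[-0.232, 0.769, -0.596, 1.176], [0.973, 0.191, -0.132, 0.203], [0.012, -0.611, -0.792, 0.935], [0.0, 0.0, 0.0, 1.0]]
[ 0.16911682 -0.52285264  0.2044209 ] [-3.13964921e+00 -1.57932845e-04  3.12768038e-01] 0.09392923898710442 0.1
```

View pics/top1.png

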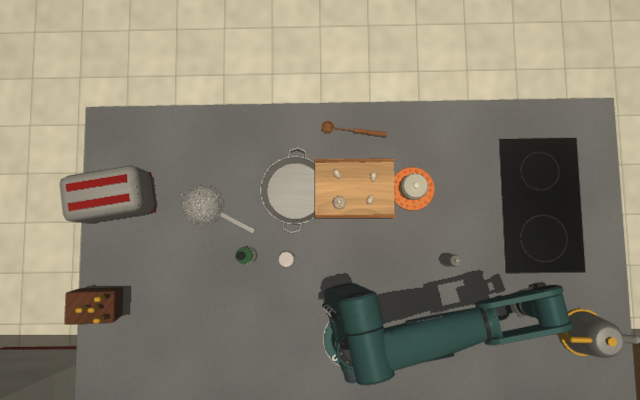

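View pics/scene1.png

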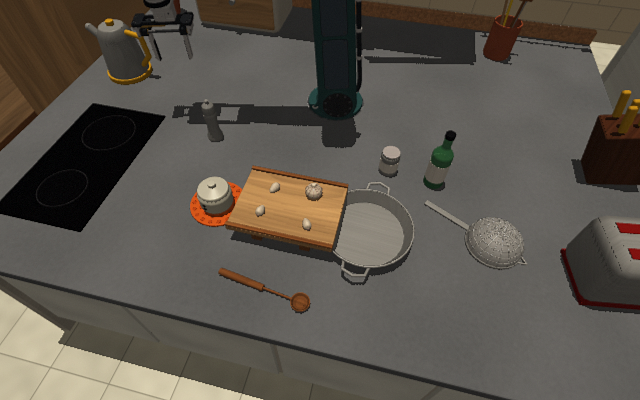

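The top view shows the board at u 315–395, v 158–218 with the pan at its left end (+y). The cloves are near (337,173), (374,177) and (369,199), the bulb near (339,202), and the garlic pot on the trivet at (415,186). I'll enlarge both views next.

```bash
cat > h.py <<'E'
import numpy as np
def ray(s,u,v):
    T=s["T"]; d=T[:3,:3]@np.array([(u-s["cx"])/s["fx"],(v-s["cy"])/s["fy"],1]); return T[:3,3],d
def atz(s,u,v,z):
    o,d=ray(s,u,v); return o+d*(z-o[2])/d[2]
def dep(s,u,v):
    o,d=ray(s,u,v); return o+d*s["range_z"][int(round(v)),int(round(u))]
def tri(s1,p1,s2,p2):
    o1,d1=ray(s1,*p1);o2,d2=ray(s2,*p2)
    k=np.linalg.lstsq(np.c_[d1,-d2],o2-o1,rcond=None)[0]
    a,b=o1+d1*k[0],o2+d2*k[1]; return (a+b)/2,np.linalg.norm(a-b)
E
python3 - <<'E'
import cv2,numpy as np
a=cv2.imread("pics/top1.png")[145:230,250:440]; a=cv2.resize(a,None,fx=4,fy=4,interpolation=cv2.INTER_CUBIC)
b=cv2.imread("pics/scene1.png")[160:285,185:425]; b=cv2.resize(b,None,fx=3.3,fy=3.3,interpolation=cv2.INTER_CUBIC)
cv2.imwrite("pics/topc.png",a);cv2.imwrite("pics/scenec.png",b);print(a.shape,b.shape)
E
```

```text
(340, 760, 3) (412, 792, 3)
```

View pics/topc.png

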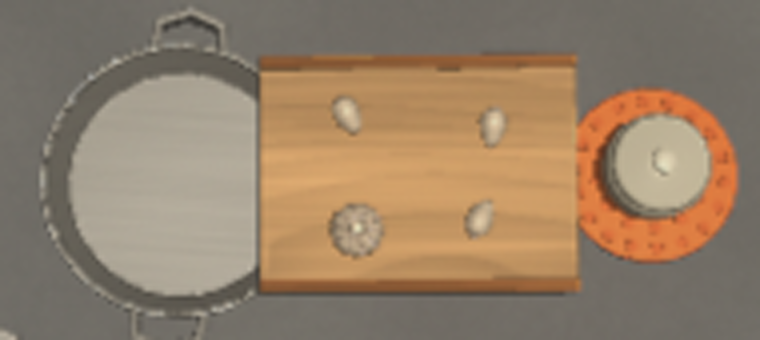

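View pics/scenec.png

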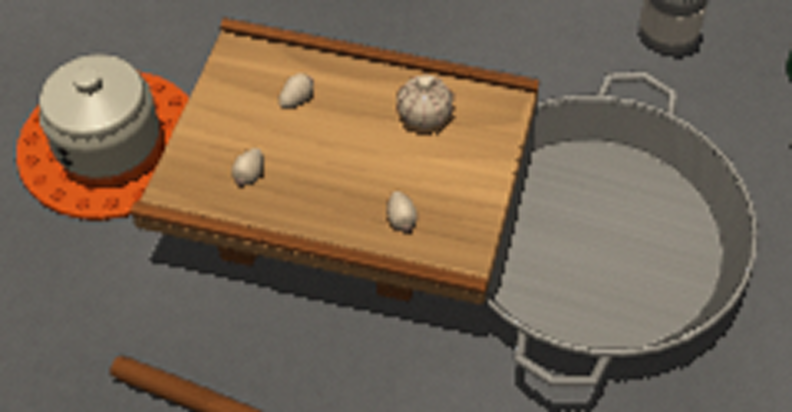

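In the enlarged top crop the cloves are at A(347,115), B(493,126) and C(480,218), and the bulb at (357,230). In the scene crop they are at A(401,212), B(248,167), C(297,90) and the bulb at (426,105). The board corners and rails are clear in both.

```bash
python3 - <<'E'
import numpy as np
from h import *
t=dict(np.load("top1.npz"));s=dict(np.load("scene1.npz"))
ft=lambda p:(250+(p[0]+.5)/4-.5,145+(p[1]+.5)/4-.5); fs=lambda p:(185+(p[0]+.5)/3.3-.5,160+(p[1]+.5)/3.3-.5)
np.set_printoptions(precision=4,suppress=True)
for n,a,b in(("A",(347,115),(401,212)),("B",(493,126),(248,167)),("C",(480,218),(297,90)),("bulb",(357,230),(426,105)),("c_panfar",(260,57),(487,292)),("c_far-",(576,57),(137,215)),("c_near-",(580,291),(226,21)),("c_pannear",(260,292),(538,82))):
    print(n,*tri(t,ft(a),s,fs(b)),"dep",dep(t,*ft(a)),dep(s,*fs(b)),"top@",atz(t,*ft(a),.074 if n[0]=='c' else .08))
for n,p,z in(("potknob",(662,163),.1),("panL",(42,180),.042),("panTop",(185,46),.042),("panBot",(185,317),.042)): print(n,atz(t,*ft(p),z),dep(t,*ft(p)))
for y in(90,120,170,190,215,250): print(dep(t,*ft((400,y)))[2],dep(s,*fs((330,y-20)))[2])
E
```

```text
A [0.6217 0.0477 0.0715] 0.0027289937219224262 dep [0.6196 0.0491 0.0838] [0.6314 0.049  0.0863] top@ [0.6201 0.0491 0.08  ]
B [ 0.6091 -0.0893  0.0725] 0.002531334917654608 dep [ 0.6058 -0.0864  0.0932] [ 0.615  -0.0877  0.081 ] top@ [ 0.6076 -0.0875  0.08  ]
C [ 0.5217 -0.0741  0.0761] 0.0008426518083331248 dep [ 0.5204 -0.0728  0.0887] [ 0.5288 -0.0716  0.0853] top@ [ 0.5212 -0.0734  0.08  ]
bulb [0.5119 0.0409 0.0777] 0.0009546962138815104 dep [0.5094 0.0418 0.1043] [0.5272 0.0442 0.0974] top@ [0.5116 0.0414 0.08  ]
c_panfar [0.6783 0.1309 0.0702] 0.0006803655007768535 dep [0.6777 0.1304 0.0738] [0.6476 0.1268 0.017 ] top@ [0.6777 0.1304 0.074 ]
c_far- [ 0.6738 -0.1674  0.0657] 0.0027351570916546047 dep [ 0.6888 -0.1788 -0.0168] [ 0.6754 -0.1646  0.069 ] top@ [ 0.673  -0.1676  0.074 ]
c_near- [ 0.4525 -0.166   0.0683] 2.9179268446795202e-05 dep [ 0.4562 -0.1736  0.0061] [ 0.4575 -0.1635  0.0743] top@ [ 0.4522 -0.1653  0.074 ]
c_pannear [0.4557 0.1316 0.0698] 0.0028178174647371396 dep [0.4563 0.1334 0.057 ] [ 0.3973  0.1243 -0.0006] top@ [0.4553 0.1328 0.074 ]
potknob [ 0.5679 -0.241   0.1   ] [ 0.5682 -0.2414  0.0976]
panL [0.5673 0.3415 0.042 ] [0.5674 0.3415 0.0418]
panTop [0.6952 0.2036 0.042 ] [0.6947 0.2034 0.0446]
panBot [0.4345 0.2054 0.042 ] [0.4347 0.2057 0.0373]
0.06013023620477331 0.06707725107389018
0.07249896703240566 0.06742131815601782
0.07604087879199573 0.06733573975470575
0.06747844831459271 0.0661203597644956
0.06411335326270384 0.06728008347371361
0.07062383222657687 0.06313220493870264
```

Emit:
{"fn": "arm_command", "kwargs": {"targets": [0,0,0,0,0,-50,0.7,0,0,0,20,-10,-65,0.7,0,0,-72,593,-363,-55,0.7,0,0,-72,593,-363,-55,0.7,0,0,-72,593,-363,-55,0.7,0,0,-72,593,-363,-55,0.7,0,0,-72,593,-363,-55,0.7,0,0,-72,593,-363,-55,0.7,0,0,-72,593,-363,-55,0.7,0,0,-72,593,-363,-55,0.7,0,0,-72,593,-363,-55,0.7,0,0,-72,593,-363,-55,0.7,0,0,-72,593,-363,-55,0.7,0,0,-72,593,-363,-55,0.7,0,0,-72,593,-363,-55,0.7,0,0,-72,593,-363,-55,0.7,0,0,-72,593,-363,-55,0.7,0,0,-72,593,-363,-55,0.7,0,0,-72,593,-363,-55,0.7,0,0,-72,593,-363,-55,0.7]}}

```text
time: 2.1
tool_pos: [0.6212, 0.0032, 0.261]
ee_rot: [3.141, 0.0, 1.567]
wrist_force: [-0.4, -0.3, -0.3]
width: 0.0141
finger_force: 0.0
```

```bash
cat >> h.py <<'E'
def wrist(robot):
    from scipy.spatial.transform import Rotation as R
    o=robot.get_obs(); s=robot.snapshot("wrist"); M=np.eye(4); M[:3,:3]=R.from_euler("xyz",o["ee_rot"]).as_matrix(); M[:3,3]=o["tool_pos"]
    s["T"]=M@s["T_tool_cam"]; return o,s
E
python3 - <<'E'
from bench import robot
from h import *
import cv2
o,s=wrist(robot); cv2.imwrite("pics/w1.png",s["color"][:,:,::-1]); np.savez("w1.npz",**s)
print(o["time"],o["tool_pos"],o["ee_rot"],o["width"],o["wrist_force"])
E
```

```text
2.1 [0.62115234 0.00316732 0.2610177 ] [3.14107297e+00 4.15366803e-04 1.56745929e+00] 0.014120148071510834 [-0.41637759 -0.29980568 -0.30468461]
```

View pics/w1.png

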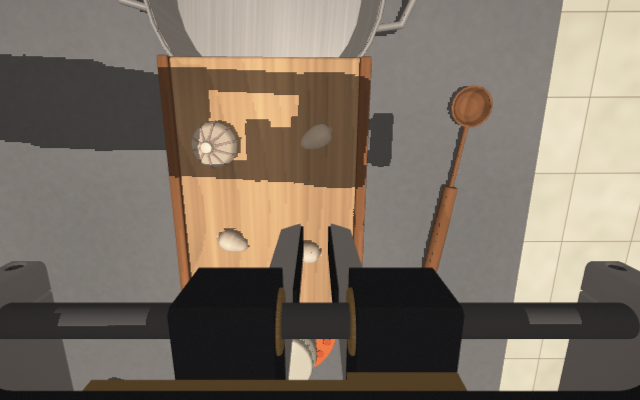

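The wrist view shows clove A at (317,137), clove C at (233,241), clove B at about (311,251) between the fingers, the bulb at (216,145), and the board's pan end at v≈57.

```bash
python3 - <<'E'
from h import *
np.set_printoptions(precision=4,suppress=True)
w=dict(np.load("w1.npz"));t=dict(np.load("top1.npz"))
for n,p,z in(("A",(317,137),.077),("A_L",(300,146),.07),("A_R",(333,127),.07),("C",(233,241),.077),("B",(311,251),.077),("bulb",(216,145),.09),("endL",(170,57),.066),("endR",(362,57),.066)): print(n,atz(w,*p,z),dep(w,*p))
ft=lambda p:(250+(p[0]+.5)/4-.5,145+(p[1]+.5)/4-.5)
print(tri(t,ft((347,115)),w,(317,137)),tri(t,ft((480,218)),w,(233,241)))
E
```

```text
A [0.6237 0.047  0.077 ] [0.6237 0.0476 0.0856]
A_L [0.6048 0.0366 0.07  ] [0.6046 0.0361 0.0648]
A_R [0.6413 0.0572 0.07  ] [0.6416 0.057  0.0654]
C [ 0.5247 -0.0734  0.077 ] [ 0.5257 -0.0718  0.081 ]
B [ 0.6163 -0.0865  0.077 ] [ 0.6164 -0.0847  0.081 ]
bulb [0.5174 0.04   0.09  ] [0.5218 0.0415 0.105 ]
endL [0.4689 0.13   0.066 ] [0.4683 0.1302 0.0644]
endR [0.6714 0.1293 0.066 ] [0.6705 0.1283 0.0729]
(array([0.6231, 0.0475, 0.0645]), np.float64(0.0032225001060484718)) (array([ 0.5227, -0.0748,  0.0718]), np.float64(0.001980243983406323))
```

Emit:
{"fn": "arm_command", "kwargs": {"targets": [0,0,0,0,0,45,0.7,0,0,0,0,0,90,0.7,0,0,0,0,0,130,0.7,0,0,0,0,0,160,0.7,0,0,0,0,0,178,0.7,0,0,0,0,0,188,0.7,0,0,0,0,0,189,0.7,0,0,0,0,0,189,0.7]}}

```text
time: 2.95
tool_pos: [0.6224, 0.0041, 0.0727]
ee_rot: [3.14, 0.0, 1.569]
wrist_force: [-1.2, -0.4, 0.0]
width: 0.0142
finger_force: 0.0
```

Emit:
{"fn": "arm_command", "kwargs": {"targets": [0,0,0,8,0,1,0.7,0,0,0,16,0,1,0.7,0,0,0,24,0,1,0.7,0,0,0,32,-1,1,0.7,0,0,0,40,-2,1,0.7,0,0,0,48,-3,1,0.7,0,0,0,56,-4,1,0.7,0,0,0,64,-5,1,0.7,0,0,0,72,-6,1,0.7,0,0,0,80,-7,1,0.7,0,0,0,88,-8,1,0.7,0,0,0,96,-9,1,0.7,0,0,0,104,-10,1,0.7,0,0,0,111,-11,1,0.7,0,0,0,118,-12,1,0.7,0,0,0,125,-13,1,0.7,0,0,0,132,-14,1,0.7,0,0,0,139,-15,1,0.7,0,0,0,146,-15,1,0.7,0,0,0,150,-15,1,0.7]}}

```text
time: 4.95
tool_pos: [0.6069, 0.1553, 0.0705]
ee_rot: [3.141, -0.0, 1.57]
wrist_force: [0.0, 0.3, -0.2]
width: 0.0139
finger_force: 0.0
```

```bash
python3 - <<'E'
from bench import robot
from h import *
import cv2
t=robot.snapshot("scene"); cv2.imwrite("pics/s2.png",cv2.resize(t["color"][140:290,180:430,::-1],None,fx=3,fy=3,interpolation=cv2.INTER_CUBIC))
E
```

```text
(no output)
```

View pics/s2.png

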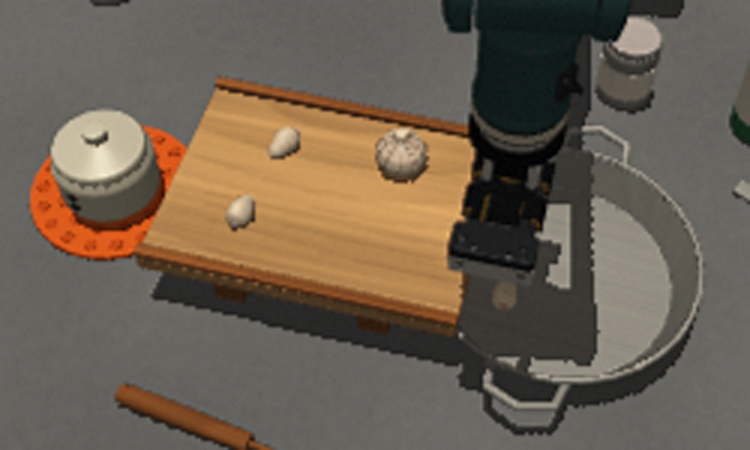

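Clove A is in the pan, at (505,295); the bulb and the other two cloves haven't moved. Clove B is next.

Emit:
{"fn": "arm_command", "kwargs": {"targets": [0,0,0,0,0,-45,0.7,0,0,0,0,0,-80,0.7,0,0,0,-50,0,-80,0.7,0,0,0,-100,2,-80,0.7,0,0,0,-150,3,-80,0.7,0,0,0,-200,3,-80,0.7,0,0,0,-250,3,-80,0.7,0,0,0,-278,3,-80,0.7,0,0,0,-283,3,-75,0.7,0,0,0,-283,3,-45,0.7,0,0,0,-283,3,-20,0.7,0,0,0,-283,3,-5,0.7,0,0,0,-283,3,-1,0.7,0,0,0,-283,3,-1,0.7]}}

```text
time: 6.4
tool_pos: [0.6095, -0.1277, 0.0711]
ee_rot: [-3.141, -0.0, 1.57]
wrist_force: [0.2, -0.1, 0.5]
width: 0.0142
finger_force: 0.0
```

```bash
python3 - <<'E'
from bench import robot
from h import *
import cv2
o,s=wrist(robot); cv2.imwrite("pics/w2.png",s["color"][:,:,::-1]); np.savez("w2.npz",**s)
E
```

```text
(no output)
```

View pics/w2.png

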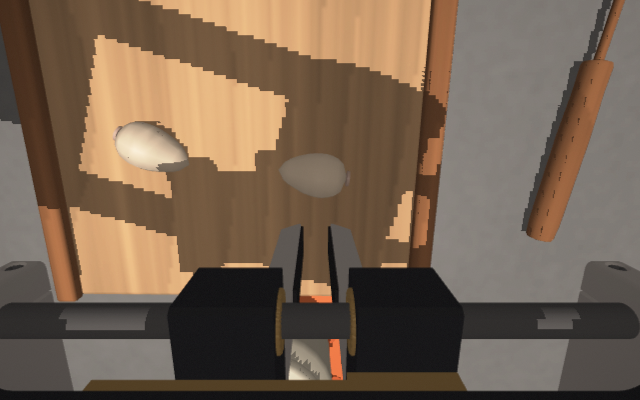

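Clove B sits at (314,175), centred in front of the fingers. C is clear of it at (150,147).

Emit:
{"fn": "arm_command", "kwargs": {"targets": [0,0,0,8,0,0,0.7,0,0,0,16,0,0,0.7,0,0,0,24,0,0,0.7,0,0,0,32,0,0,0.7,0,0,0,42,0,0,0.7,0,0,0,52,0,0,0.7,0,0,0,62,0,0,0.7,0,0,0,72,0,0,0.7,0,0,0,82,0,0,0.7,0,0,0,92,0,0,0.7,0,0,0,102,-1,0,0.7,0,0,0,112,-2,0,0.7,0,0,0,122,-3,0,0.7,0,0,0,132,-4,0,0.7,0,0,0,142,-5,0,0.7,0,0,0,152,-6,0,0.7,0,0,0,162,-7,0,0.7,0,0,0,172,-8,0,0.7,0,0,0,180,-9,0,0.7,0,0,0,186,-9,0,0.7]}}

```text
time: 8.45
tool_pos: [0.6007, 0.0584, 0.0714]
ee_rot: [-3.142, 0.0, 1.57]
wrist_force: [0.4, 0.2, 0.4]
width: 0.014
finger_force: 0.1
```

```bash
python3 - <<'E'
from bench import robot
from h import *
import cv2
o,s=wrist(robot); cv2.imwrite("pics/w3.png",s["color"][:,:,::-1])
im=cv2.cvtColor(s["color"],cv2.COLOR_RGB2HSV)
# height map above the board in front of fingers
v,u=np.mgrid[90:215:1,150:450:1]; T=s["T"]; z=s["range_z"][90:215,150:450]
P=np.stack([(u-s["cx"])/s["fx"]*z,(v-s["cy"])/s["fy"]*z,z],-1)@T[:3,:3].T+T[:3,3]
m=(P[...,2]>.074)&(P[...,2]<.1)
n,l,st,c=cv2.connectedComponentsWithStats(m.astype(np.uint8))
for i in range(1,n):
    if st[i,4]>150: print(st[i],c[i]+[150,90],P[l==i].mean(0),P[l==i].min(0),P[l==i].max(0))
E
```

```text
[ 128   97   63   28 1400] [310.84857143 202.61285714] [0.59874475 0.08237671 0.08067826] [0.58049628 0.07433948 0.07401102] [0.61489809 0.0897209  0.08727062]
```

B is centred against the fingers at (0.599, 0.082). I'll keep pushing it off the end.

Emit:
{"fn": "arm_command", "kwargs": {"targets": [0,0,0,8,0,0,0.7,0,0,0,16,0,0,0.7,0,0,0,24,-1,0,0.7,0,0,0,32,-2,0,0.7,0,0,0,40,-3,0,0.7,0,0,0,47,-4,0,0.7,0,0,0,54,-5,0,0.7,0,0,0,61,-6,0,0.7,0,0,0,68,-7,0,0.7,0,0,0,75,-8,0,0.7,0,0,0,82,-8,0,0.7,0,0,0,89,-8,0,0.7,0,0,0,95,-8,0,0.7,0,0,0,97,-8,0,0.7]}}

```text
time: 9.9
tool_pos: [0.5929, 0.1553, 0.0714]
ee_rot: [-3.142, -0.0, 1.57]
wrist_force: [-0.5, 0.2, 0.6]
width: 0.0141
finger_force: 0.0
```

Emit:
{"fn": "arm_command", "kwargs": {"targets": [0,0,0,0,0,-45,0.7,0,0,0,0,0,-80,0.7,0,0,8,-45,-15,-85,0.7,0,0,16,-90,-35,-85,0.7,0,0,24,-135,-50,-85,0.7,0,0,32,-180,-70,-85,0.7,0,0,40,-225,-85,-85,0.7,0,0,48,-250,-95,-85,0.7,0,0,50,-250,-95,-85,0.7,0,0,50,-250,-95,-45,0.7,0,0,50,-250,-95,-20,0.7,0,0,50,-250,-95,-5,0.7,0,0,50,-250,-95,0,0.7,0,0,50,-250,-95,0,0.7]}}

```text
time: 11.3
tool_pos: [0.4972, -0.0953, 0.071]
ee_rot: [-3.141, 0.001, 0.697]
wrist_force: [0.1, 0.8, 0.3]
width: 0.0143
finger_force: 0.0
```

```bash
cat >> h.py <<'E'
def blobs(s,o,r0=60,r1=225,c0=60,c1=560):
    import cv2
    v,u=np.mgrid[r0:r1,c0:c1]; T=s["T"]; z=s["range_z"][r0:r1,c0:c1]
    P=np.stack([(u-s["cx"])/s["fx"]*z,(v-s["cy"])/s["fy"]*z,z],-1)@T[:3,:3].T+T[:3,3]
    m=(P[...,2]>.0755)&(P[...,2]<.12)
    n,l,st,c=cv2.connectedComponentsWithStats(m.astype(np.uint8))
    from scipy.spatial.transform import Rotation as R
    for i in range(1,n):
        if st[i,4]>150:
            q=P[l==i]; mid=(q.min(0)+q.max(0))/2; print(st[i,4],np.round(c[i]+[c0,r0]),"mid",mid.round(4),"min",q.min(0).round(3),"max",q.max(0).round(3),"tool",(R.from_euler("xyz",o["ee_rot"]).inv().apply(mid-o["tool_pos"])*1000).round())
E
python3 - <<'E'
from bench import robot
from h import *
import cv2
o,s=wrist(robot); cv2.imwrite("pics/w4.png",s["color"][:,:,::-1]); blobs(s,o)
t=robot.snapshot("top"); s2=robot.snapshot("scene")
a=cv2.resize(t["color"][145:230,250:440,::-1],(570,255),interpolation=cv2.INTER_CUBIC); b=cv2.resize(s["color"][:,:,::-1],(480,300))
c=np.zeros((555,570,3),np.uint8); c[:255]=a; c[255:,:480]=b; cv2.imwrite("pics/m4.png",c)
E
```

```text
4014 [119.  79.] mid [0.5069 0.0326 0.0914] min [0.488 0.013 0.076] max [0.526 0.052 0.107] tool [ 90. -92. -20.]
1982 [315. 188.] mid [ 0.5226 -0.0747  0.0814] min [ 0.507 -0.087  0.076] max [ 0.538 -0.062  0.087] tool [ 33.   1. -11.]
```

View pics/m4.png

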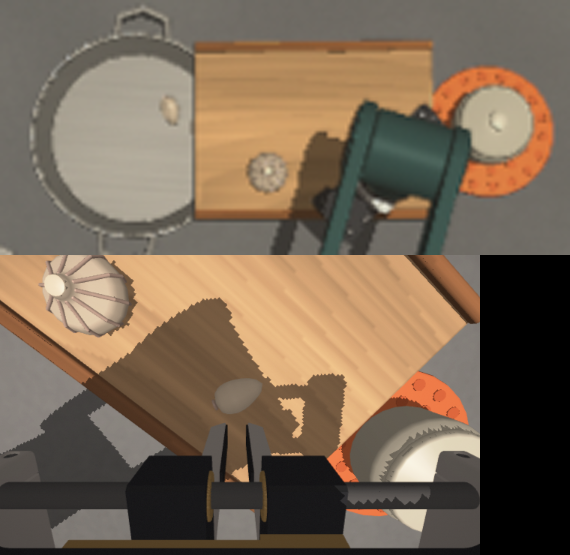

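Clove C is centred 33 mm ahead of the fingers. The first clove shows in the pan at (170,110) and the bulb hasn't been disturbed. I'll push C diagonally past the bulb's line, then back off and turn to +y.

Emit:
{"fn": "arm_command", "kwargs": {"targets": [0,0,0,7,0,0,0.7,0,0,0,14,0,0,0.7,0,0,0,21,0,0,0.7,0,0,0,28,0,0,0.7,0,0,0,36,0,0,0.7,0,0,0,44,0,0,0.7,0,0,0,52,0,0,0.7,0,0,0,60,0,0,0.7,0,0,0,68,0,0,0.7,0,0,0,76,0,0,0.7,0,0,0,82,0,0,0.7,0,0,0,85,0,0,0.7,0,0,0,85,0,0,0.7,0,0,0,75,0,0,0.7,0,0,0,55,0,0,0.7]}}

```text
time: 12.95
tool_pos: [0.5396, -0.0601, 0.0714]
ee_rot: [3.141, 0.0, 0.698]
wrist_force: [-0.5, 0.2, 0.5]
width: 0.0138
finger_force: 0.0
```

```bash
python3 - <<'E'
from bench import robot
from h import *
o,s=wrist(robot); blobs(s,o); print(o["tool_pos"])
E
```

```text
7912 [130. 166.] mid [0.5136 0.039  0.0942] min [0.488 0.014 0.076] max [0.539 0.065 0.113] tool [ 44. -93. -23.]
2135 [320. 151.] mid [ 0.5807 -0.0299  0.0818] min [ 0.566 -0.045  0.076] max [ 0.595 -0.015  0.088] tool [ 51.   3. -10.]
[ 0.53955187 -0.06014029  0.07142538]
```

Emit:
{"fn": "arm_command", "kwargs": {"targets": [0,0,0,0,0,-40,0.7,0,0,-8,5,10,-50,0.7,0,0,-16,10,20,-50,0.7,0,0,-24,14,30,-50,0.7,0,0,-32,18,42,-50,0.7,0,0,-40,18,42,-50,0.7,0,0,-48,18,42,-50,0.7,0,0,-50,18,42,-50,0.7,0,0,-50,18,42,-20,0.7,0,0,-50,18,42,-5,0.7,0,0,-50,18,42,0,0.7,0,0,-50,18,42,0,0.7]}}

```text
time: 14.2
tool_pos: [0.5796, -0.0807, 0.0703]
ee_rot: [-3.139, -0.0, 1.569]
wrist_force: [0.7, -1.3, 0.3]
width: 0.0141
finger_force: 0.0
```

```bash
python3 - <<'E'
from bench import robot
from h import *
o,s=wrist(robot); blobs(s,o); print(o["tool_pos"])
E
```

```text
2175 [316. 151.] mid [ 0.5804 -0.0298  0.0813] min [ 0.566 -0.045  0.076] max [ 0.595 -0.015  0.087] tool [ 51.   1. -11.]
[ 0.57960813 -0.0806607   0.07031595]
```

Emit:
{"fn": "arm_command", "kwargs": {"targets": [0,0,0,8,0,0,0.7,0,0,0,16,0,0,0.7,0,0,0,24,0,0,0.7,0,0,0,30,0,0,0.7,0,0,0,37,1,0,0.7,0,0,0,44,1,0,0.7,0,0,0,51,2,0,0.7,0,0,0,58,2,0,0.7,0,0,0,65,3,0,0.7,0,0,0,72,3,0,0.7,0,0,0,79,4,0,0.7,0,0,0,85,4,0,0.7,0,0,0,88,4,0,0.7]}}

```text
time: 15.55
tool_pos: [0.5847, 0.008, 0.0714]
ee_rot: [-3.142, -0.0, 1.57]
wrist_force: [-0.4, -0.3, 0.6]
width: 0.0141
finger_force: 0.1
```

```bash
python3 - <<'E'
from bench import robot
from h import *
o,s=wrist(robot); blobs(s,o); print(o["tool_pos"])
E
```

```text
6823 [176. 186.] mid [0.5145 0.0431 0.0943] min [0.49  0.021 0.076] max [0.539 0.066 0.113] tool [ 35. -70. -23.]
1839 [304. 206.] mid [0.5803 0.0299 0.0813] min [0.564 0.018 0.076] max [0.597 0.042 0.087] tool [ 22.  -4. -10.]
[0.5847027  0.00801146 0.07144926]
```

Clove C is against the fingers with about 20 mm clear of the bulb. I'll push it off the end.

Emit:
{"fn": "arm_command", "kwargs": {"targets": [0,0,0,8,0,0,0.7,0,0,0,16,0,0,0.7,0,0,0,24,0,0,0.7,0,0,0,32,0,0,0.7,0,0,0,40,0,0,0.7,0,0,0,48,-1,0,0.7,0,0,0,56,-1,0,0.7,0,0,0,64,-2,0,0.7,0,0,0,72,-2,0,0.7,0,0,0,80,-2,0,0.7,0,0,0,88,-2,0,0.7,0,0,0,95,-2,0,0.7,0,0,0,102,-2,0,0.7,0,0,0,109,-2,0,0.7,0,0,0,116,-2,0,0.7,0,0,0,123,-2,0,0.7,0,0,0,130,-2,0,0.7,0,0,0,137,-2,0,0.7,0,0,0,144,-2,0,0.7,0,0,0,148,-2,0,0.7]}}

```text
time: 17.6
tool_pos: [0.5829, 0.1561, 0.0714]
ee_rot: [-3.142, -0.0, 1.57]
wrist_force: [-0.1, 0.7, -0.1]
width: 0.0143
finger_force: 0.0
```

Emit:
{"fn": "arm_command", "kwargs": {"targets": [0,0,0,0,0,-40,0.7,0,0,0,0,0,-85,0.7,0,0,0,0,0,-130,0.7,0,0,0,-45,0,-150,0.7,0,0,0,-90,0,-170,0.7,0,0,0,-140,0,-180,0.7,0,0,0,-190,0,-180,0.7,0,0,0,-240,0,-180,0.7,0,0,0,-280,0,-180,0.7,0,0,0,-300,0,-180,0.7,0,0,0,-300,0,-180,0.7]}}

```text
time: 18.7
tool_pos: [0.5821, -0.1476, 0.2509]
ee_rot: [-3.141, 0.001, 1.565]
wrist_force: [0.9, -0.6, -0.9]
width: 0.0141
finger_force: 0.0
```

```bash
python3 - <<'E'
from bench import robot
from h import *
import cv2
t=robot.snapshot("top"); s=robot.snapshot("scene")
a=cv2.resize(t["color"][145:230,250:440,::-1],(570,255),interpolation=cv2.INTER_CUBIC); b=cv2.resize(s["color"][150:290,200:430,::-1],(552,336),interpolation=cv2.INTER_CUBIC)
c=np.zeros((591,570,3),np.uint8); c[:255]=a; c[255:,:552]=b; cv2.imwrite("pics/m5.png",c)
E
```

```text
(no output)
```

View pics/m5.png

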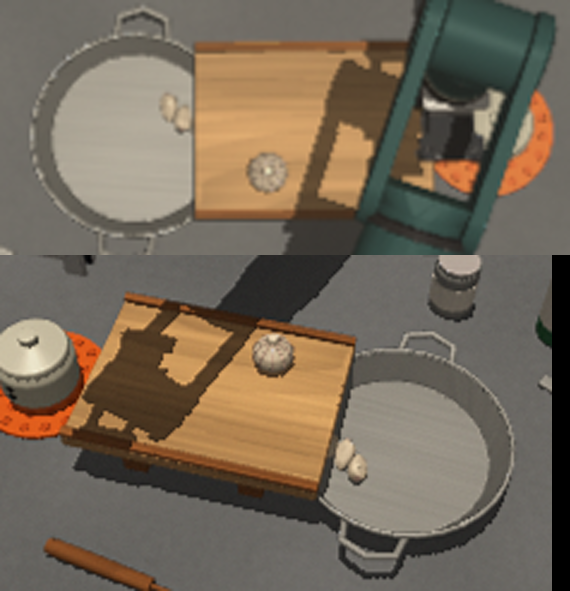

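Two cloves show in the pan, at (170,105) and (183,118) in the top part of the view; the board is clear apart from the bulb. The third (B) must be in the pan under the board's overhang, so I'll check with a tilted wrist view.

```bash
python3 - <<'E'
from h import *
w=dict(np.load("w1.npz")); print(np.round(w["T_tool_cam"],3).tolist(),w["fx"])
t=dict(np.load("top1.npz"))
for n,p in(("bottle",(245,255)),("paprika",(287,259))): print(n,dep(t,*p))
from bench import robot
o=robot.get_obs();print(o["joint_positions"])
E
```

```text
[[-0.0, -0.969, -0.249, 0.071], [1.0, -0.0, -0.0, 0.0], [-0.0, -0.249, 0.969, -0.178], [0.0, 0.0, 0.0, 1.0]] 329.80332245079126
bottle [0.32066025 0.37901288 0.15728303]
paprika [0.30343804 0.23571116 0.08796173]
[-3.37810581e-01  1.96785353e-01  1.15749896e+00  6.53891170e-04
  1.78778173e+00 -3.35695170e-01]
```

Emit:
{"fn": "arm_command", "kwargs": {"targets": [0,0,0,50,0,0,0.7,0,0,0,100,0,0,0.7,0,0,0,150,0,0,0.7,0,0,0,200,0,0,0.7,0,0,0,250,0,0,0.7,0,-5,0,300,0,0,0.7,0,-10,0,304,0,20,0.7,0,-15,0,304,0,40,0.7,0,-20,0,304,0,60,0.7,0,-25,0,304,0,75,0.7,0,-28,0,304,0,85,0.7,0,-28,0,304,0,85,0.7,0,-28,0,304,0,85,0.7,0,-28,0,304,0,85,0.7]}}

```text
time: 20.2
tool_pos: [0.5833, 0.1597, 0.1683]
ee_rot: [3.138, 0.487, 1.568]
wrist_force: [0.7, 0.4, -0.1]
width: 0.014
finger_force: 0.0
```

```bash
python3 - <<'E'
from bench import robot
from h import *
import cv2
o,s=wrist(robot); cv2.imwrite("pics/w6.png",s["color"][:,:,::-1]); np.savez("w6.npz",**s); print(o["tool_pos"],o["ee_rot"])
E
```

```text
[0.58333418 0.15973248 0.16832107] [3.13821833 0.48694637 1.56798724]
```

View pics/w6.png

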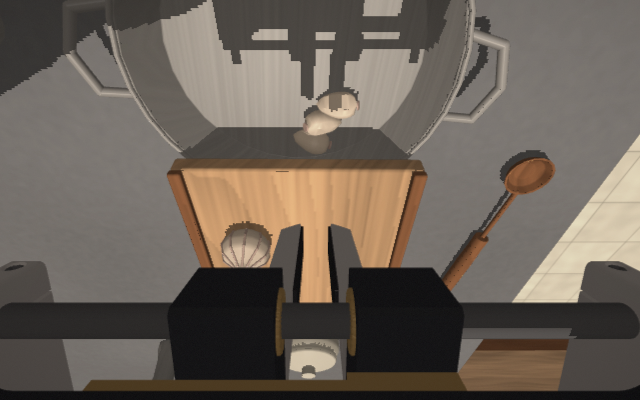

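The tilted view shows all three cloves in the pan, at (338,103), (320,122) and (313,142). The bulb still stands on the board and the arm touches nothing.

```bash
python3 -c "
from bench import robot
print(robot.close_job())"
```

```text
the job is handed in; nothing more can be done
None
```

All three cloves were pushed off the board's end into the pan, the bulb was left standing where it was, nothing else was touched, and the job was handed in at about 20 s.

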